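# Hold a test plate flush on the tilted stage

### The job

Pick up the rectangular test plate by its grip block, tilt it to the slope of the tilting stage's face and press it lightly against the face, lying flush all over, centred left to right and with its long lower edge against the ledge at the foot of the slope. Finish while still gripping the plate and pressing it there by hand: do not let go. Do not shove the stage out of its tilt, and leave everything else on the bench where it is.

Things in the scene. Friction and masses are not known exactly. Their poses are not given: they have to be found in the camera images.
- plate: the test plate: bare aluminium rectangle 60 mm (its x) by 80 mm (its y), 6 mm thick, with a black grip block upright on the middle of its top: 30 mm along x, 16 mm along y, from 6 to 44 mm above the underside. Loose, 0.11 to 0.19 kg, lies flat on the bench, block up. Origin: centre of the underside; z up. A half turn about z makes no difference. (The round plate is a bystander.)
- cradle: tilting aluminium face of the stage, 73 mm (x) by 84 mm (y), low edge on the side away from the robot, slope 11 to 25 degrees, different each time. Origin: on the face surface, where the centre of a fully seated plate's underside lies, 84 mm above the bench. z: outward normal of the face; x: straight up the slope; y: level, along the tilt axis, which passes through the origin
- cradle_ledge (a point): middle of the ledge's inner side, at the face surface, 30 mm down the slope from the origin of cradle (same axes). The dark ledge runs all along the foot of the face, 7 mm thick, standing 4 mm above the face; the plate's 80 mm edge goes against it
- cradle_top (a point): middle of the face's upper edge, 36 mm up the slope from the origin of cradle (same axes). A friction clutch of 1.5 N m holds the tilt: a 25 N push in the middle of the face does not shift it, about 40 N on this edge does
- stage: the stage's dark yoke, fixed to the bench: foot 90 mm by 120 mm, 26 mm high, and two uprights beside the face, 46 to 56 mm either side of its middle, as high as the middle of the face. Origin: centre of the underside, straight below the origin of cradle
- disc: bystander: a round aluminium plate, diameter 68 mm, 6 mm thick, with the same black grip block as the test plate. Origin: centre of the underside
- lens: bystander: black lens barrel standing upright, diameter 42 mm, 55 mm high. Origin: centre of the underside
- retainer: bystander: dark steel ring lying flat, outer diameter 34 mm, 9 mm high. Origin: centre of the underside
- cap: bystander: black lens cap lying flat, diameter 32 mm, 11 mm high. Origin: centre of the underside
- holder: bystander: black post holder standing upright, 70 mm high, foot diameter 40 mm. Origin: centre of the underside
- driver: bystander: screwdriver with a black handle lying on the bench, 160 mm long. Origin: middle of its underside
- screws: bystander: grey open tray 60 by 50 mm, 22 mm high. Origin: centre of the underside
Things that resemble listed ones, but are neither listed nor needed, are in the scene too. Leave any brown or red look-alike of the plate alone. What is shaped like the stage but white is not meant.

How it is judged:
By the outcome, as a careful person would: the job done as asked, in the order asked, and still so for the second after the job is handed in, while the arm keeps its last pose, push and grip.
It also fails if it takes over 48 s, if anything falls off the work surface, if the arm or the gripper's body presses on something with over 40 N, if the wrist force passes 120 N, or if a joint passes its speed limit or range.

### The arm

A 7-joint arm with a two-finger parallel gripper is mounted at the origin on the work surface. World frame = base frame: x ahead of the robot, y to its left, z up, the work surface at z = 0. Lengths are in m, angles in degrees, forces in N, time in s.
With the tool pointing down it reaches from about 0.425 to 0.875 m from the base axis. Payload 4.7 kg.
Tool frame: the origin (TCP) lies on the centre line of the jaws, within the pads' length; the fingertips stand 17 mm ahead of it and the grasp point (between the pads) lies 2 mm behind it; z points along the fingers, y is the line along which they close (so a half turn about z gives the same grasp; the last joint's range is limited). The gripper opens to 87 mm and grips with 3 to 60 N. Pads are 19 mm wide; open, the fingers measure 117 mm over their backs; the gripper's body (75 mm by 190 mm) begins 51 mm behind the grasp point.
Start: joints at [66.755, 18.392, -4.016, 83.108, 1.295, 78.541, -3.26], TCP at [0.265, -0.594, 0.24] pointing down, gripper open.
Joint ranges: [-163.93, 163.93], [-17.29, 119.83], [-79.2, 71.16], [3.27, 140.29], [-89.18, 269.18], [5.43, 117.66], [-154.24, 154.24]. Speed limits (degrees/s): [147.25, 147.25, 180, 180, 180, 180, 180].

### API

Orientations are given as a 3x3 rotation matrix whose columns are the frame's x, y, z axes.
In Python, from rig import bot gives the robot as it stands. The module is installed in compiled form; this text tells all that it offers.
- The arm moves only by the tool apply_moves, never from a script. Its argument "plan" is a list of rows, each a list of 2 entries, a list of its own where there are three numbers: the shift along the tool's x, y, z as a fraction of full scale, then the turn about the tool's z as a fraction of full scale. A call has exactly 8 rows; each row shifts and turns the commanded pose from where the row before left it, along the tool's axes as they then stand; what a row does not reach is not made up. Full scale, the value 1, is 0.05 m for a shift and 30 degrees for a turn. A row lasts 1/10 s, in which the tool goes at most 50 mm and 8.59 degrees, less where a joint would pass 70% of its speed; a pose out of reach is approached as far as the arm can. A call with a number of a shift or a turn outside -1 to 1 is refused whole. A call with a gripper value outside its range is refused whole. "gripper" is the opening, from 0 (shut) to 1 (fully open), set as the call begins (left out, the last holds). The fingers move at their own pace and stop on an object; "force" is the grip in N (left out, the last holds). Time passes only in rows, so rows that do not move let the fingers close, or fill a call up. It gives the time, the measured TCP pose, the force, the opening and the grip force at its end, in the units of the state.
- bot.get_obs(): the state, without advancing time (a new reading comes with each control period).
- bot.get_image(name): name is "scene" or "top" or "wrist"; returns (picture, depth): 480x640x3 uint8, blue, green, red; 480x640 float32, m along the optical axis (not along the pixel's ray), 0 where there is no reading.
- bot.camera_model(name): a dict with "camera_matrix" (3x3 intrinsics, pixels), "distortion" ([k1, k2, p1, p2, k3] as OpenCV has them; the pictures are not rectified), "rvec" (rotation vector, rad) and "tvec" (3), from world to camera coordinates, as OpenCV has them. Camera axes: x right, y down, z forward; pixel columns grow to the right and rows downward; lengths in m; the calibration is good to about 2 mm. A picture is of the moment at which its call begins: read the wrist's pose just before it. camera_model takes no time and is no camera call; for the wrist camera it gives the pose at the moment of the call.
- bot.close_job(): hands the job in; it is judged then, once.
The state is a dict: "time": time; "q": joint angles; "qd": joint speeds; "effort": joint torques, N m; "tcp_pos": TCP position; "ee_rot": TCP orientation; "contact_force": force on the tool from outside, world axes, zero at the start; "moment": the same for the moment, N m; "finger_gap": finger opening in m; "grasp_force": force on a finger pad.
Only numpy, scipy, OpenCV 4.12 (cv2) and the standard library are available. Lean on these libraries where they do the work, as an engineer would, in place of code of your own. Each camera call takes 0.05 s, during which the arm holds its last target. There are 200 camera calls.

## Working session

There is one attempt and no reset: what is moved stays moved. The work goes in short steps, Python scripts to look and compute and a tool call to move; the robot and the scene stay as the last step left them, time stands still between calls to the robot, and variables do not carry over. Pictures are saved under pics/ and viewed, at most 10 in all, crops included, and the job is handed in when it is done.

Besides the shell and the picture viewer there is one more tool, called after "Call:" as name([rows], argument=value, ...), one row to a line, values as JSON. apply_moves: Moves the arm, as the interface text tells. Its arguments: {"type":"object","properties":{"plan":{"type":"array"},"gripper":{"type":"number"},"force":{"type":"number"}},"required":["plan"]}

```bash
mkdir -p pics
cat > h.py <<'E'
import numpy as np, cv2
from rig import bot
def grab(n):
    m=bot.camera_model(n); im,d=bot.get_image(n)
    return im,d,m
def save(n,tag):
    im,d,m=grab(n); cv2.imwrite(f'pics/{tag}.png',im)
    np.savez(f'pics/{tag}.npz',im=im,d=d,K=m['camera_matrix'],D=m['distortion'],r=m['rvec'],t=m['tvec'])
class V:
    def __init__(s,tag):
        z=np.load(f'pics/{tag}.npz'); s.im,s.d,s.K,s.D=z['im'],z['d'],z['K'],z['D']
        s.R=cv2.Rodrigues(z['r'])[0]; s.t=z['t'].ravel(); s.c=-s.R.T@s.t; s.r=z['r']
    def rays(s,uv):
        p=cv2.undistortPoints(np.float64(uv).reshape(-1,1,2),s.K,s.D)[:,0]
        return np.c_[p,np.ones(len(p))]
    def plane(s,uv,z):
        w=s.rays(uv)@s.R; return s.c+w*((z-s.c[2])/w[:,2])[:,None]
    def pts(s,uv):  # from depth
        uv=np.int32(uv).reshape(-1,2); d=s.d[uv[:,1],uv[:,0]]
        return (s.rays(uv)*d[:,None]-s.t)@s.R
    def proj(s,P): return cv2.projectPoints(np.float64(P).reshape(-1,1,3),s.r,s.t,s.K,s.D)[0][:,0]
E
python3 - <<'E'
from h import *
np.set_printoptions(precision=4,suppress=True)
o=bot.get_obs(); print(o)
for n in('scene','top','wrist'):
    save(n,n+'0'); v=V(n+'0'); print(n,v.c,v.R[2])
E
```

```text
{'time': 0.0, 'q': array([66.7535, 18.4357, -4.016 , 83.1729,  1.2971, 78.5391, -3.2635]), 'qd': array([-0.0005,  0.08  ,  0.016 ,  0.0217,  0.0149,  0.05  ,  0.0186]), 'effort': array([  0.0008, -49.1286,  -0.4033, -31.2532,  -0.0639,   0.0437,
         0.0002]), 'tcp_pos': array([ 0.2647, -0.5931,  0.2385]), 'ee_rot': array([[ 0.9132,  0.4076, -0.0008],
       [ 0.4076, -0.9132,  0.0016],
       [-0.0001, -0.0018, -1.    ]]), 'contact_force': array([-0.7447, -0.216 , -0.2965]), 'moment': array([-0.0294, -0.0185, -0.0362]), 'grasp_force': 0.0, 'finger_gap': 0.08713682392447332}
scene [ 1.1541 -0.0026  1.0166] [-0.5362  0.019  -0.8439]
top [0.3223 0.0323 1.1886] [ 0.2028 -0.014  -0.9791]
wrist [ 0.3306 -0.5637  0.3839] [-0.239  -0.1055 -0.9653]
```

View pics/scene0.png

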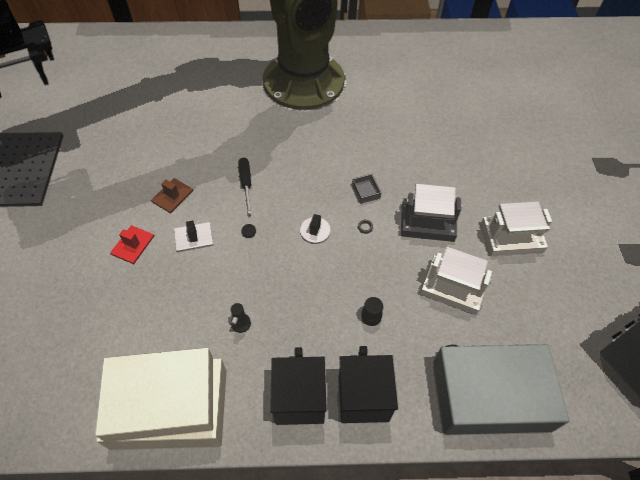

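View pics/top0.png

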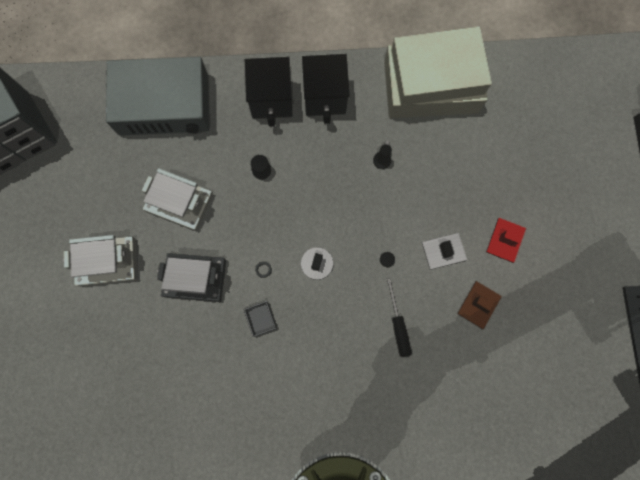

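Candidates for the plate: bare aluminium rectangle with a black block (scene 193,236 / top 445,250) is the one. The brown (172,194 / 480,304), red (132,243 / 507,240) and round disc (315,229 / 317,263) are not. Stage: the dark one (scene 432,210 / top 193,276); the white ones (518,225) and (458,275) are not. Next I measure and make a close crop.

```bash
cat > m1.py <<'E'
from h import *
np.set_printoptions(precision=4,suppress=True)
def blob(v,seed,thr,r=45):
    g=v.im.min(2); m=np.zeros_like(g); x,y=seed
    m[y-r:y+r,x-r:x+r]=(g[y-r:y+r,x-r:x+r]>thr)*255
    n,l,s,c=cv2.connectedComponentsWithStats(m)
    k=1+np.argmax(s[1:,4]); b=np.uint8(l==k)
    cn=max(cv2.findContours(b,0,1)[0],key=cv2.contourArea)
    h=cv2.convexHull(cn)
    return s[k],cn,h
def quad(h):
    for e in np.arange(1,12,.25):
        q=cv2.approxPolyDP(h,e,True)
        if len(q)<=4: return q[:,0].astype(float)
S,T=V('scene0'),V('top0')
for nm,s,t,z in(('plate',(193,236),(445,250),.006),('face',(434,199),(187,274),.084)):
    for v,p,c in((S,s,'scene'),(T,t,'top')):
        g=v.im.min(2); x,y=p; w=g[y-45:y+45,x-45:x+45]; thr,_=cv2.threshold(w.copy(),0,255,cv2.THRESH_OTSU)
        thr=max(thr,thr); 
        st,cn,h=blob(v,p,thr+10,32)
        q=quad(h); print(nm,c,thr,st,q.tolist()); 
        if q is not None and len(q)==4:
            P=v.plane(q,z); print(P, 'mean',P.mean(0),'sides',np.linalg.norm(np.roll(P,-1,0)-P,axis=1))
            D=v.pts(q); print('depth',D)
a=S.im[180:300,80:260]; b=T.im[200:320,380:560]
c=S.im[160:280,380:560]; d=T.im[220:340,110:290]
cv2.imwrite('pics/crop1.png',cv2.resize(np.vstack([np.hstack([a,b]),np.hstack([c,d])]),None,fx=2.2,fy=2.2,interpolation=cv2.INTER_CUBIC))
E
python3 m1.py
```

```text
plate scene 99.0 [ 161  204   64   64 3746] [[224.0, 204.0], [224.0, 267.0], [161.0, 267.0], [161.0, 208.0]]
[[ 0.4183 -0.1895  0.006 ]
 [ 0.5852 -0.1787  0.006 ]
 [ 0.582  -0.3134  0.006 ]
 [ 0.4265 -0.3332  0.006 ]] mean [ 0.503  -0.2537  0.006 ] sides [0.1672 0.1348 0.1568 0.1439]
depth [[ 0.4137 -0.1906 -0.0004]
 [ 0.5835 -0.1792  0.003 ]
 [ 0.579  -0.315   0.0007]
 [ 0.4229 -0.3348  0.001 ]]
plate top 72.0 [ 413  218   64   64 3898] [[476.0, 218.0], [476.0, 280.0], [413.0, 281.0], [413.0, 218.0]]
[[ 0.5688 -0.3286  0.006 ]
 [ 0.4366 -0.3133  0.006 ]
 [ 0.4415 -0.1821  0.006 ]
 [ 0.5762 -0.1945  0.006 ]] mean [ 0.5058 -0.2546  0.006 ] sides [0.1331 0.1313 0.1353 0.1342]
depth [[ 0.5707 -0.3313 -0.0031]
 [ 0.4369 -0.3143  0.0028]
 [ 0.442  -0.1831  0.0005]
 [ 0.5782 -0.1963 -0.0032]]
face scene 108.0 [ 402  167   64   64 2811] [[465.0, 167.0], [465.0, 230.0], [402.0, 201.0], [402.0, 167.0]]
[[0.3848 0.3578 0.084 ]
 [0.5528 0.3282 0.084 ]
 [0.4757 0.2059 0.084 ]
 [0.3817 0.2165 0.084 ]] mean [0.4488 0.2771 0.084 ] sides [0.1705 0.1446 0.0946 0.1413]
depth [[ 0.3151  0.3904 -0.0006]
 [ 0.4984  0.3582 -0.0004]
 [ 0.4172  0.2239  0.0037]
 [ 0.3118  0.2364 -0.0004]]
face top 80.0 [ 155  242   64   64 2573] [[218.0, 242.0], [218.0, 305.0], [155.0, 305.0], [155.0, 242.0]]
[[0.5323 0.2112 0.084 ]
 [0.4083 0.2136 0.084 ]
 [0.4154 0.3345 0.084 ]
 [0.5392 0.335  0.084 ]] mean [0.4738 0.2736 0.084 ] sides [0.124  0.1211 0.1238 0.124 ]
depth [[ 0.548   0.2246  0.0013]
 [ 0.415   0.2277 -0.0019]
 [ 0.4224  0.3572  0.0009]
 [ 0.5558  0.3582 -0.0007]]
```

View pics/crop1.png

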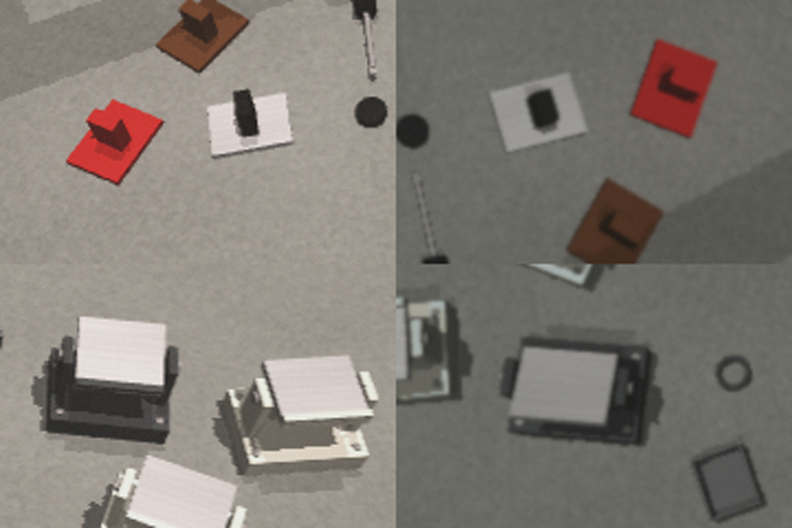

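The crop confirms the choice: aluminium plate with a thin black block (scene 193,236), dark yoke with the bright face (scene 434,199 / top 187,274). The thresholds were too low, so I'm raising them.

```bash
cat > m2.py <<'E'
from h import *
np.set_printoptions(precision=4,suppress=True)
def quad(v,seed,r=34):
    x,y=seed; g=cv2.GaussianBlur(v.im,(3,3),0).min(2); w=g[y-r:y+r,x-r:x+r]
    thr=(np.percentile(w,96)+np.median(g))/2
    m=np.zeros_like(g); m[y-r:y+r,x-r:x+r]=(w>thr)*255
    n,l,s,c=cv2.connectedComponentsWithStats(m); k=1+np.argmax(s[1:,4]); b=np.uint8(l==k)
    cn=max(cv2.findContours(b,0,1)[0],key=cv2.contourArea); h=cv2.convexHull(cn)
    for e in np.arange(1,14,.25):
        q=cv2.approxPolyDP(h,e,True)
        if len(q)<=4: break
    q=q[:,0].astype(float)
    # refine: fit lines to hull-contour points near each side
    L=[]; p=cn[:,0].astype(float)
    for i in range(4):
        a,c2=q[i],q[(i+1)%4]; d=(c2-a)/np.linalg.norm(c2-a); nn=np.array([-d[1],d[0]])
        s_=(p-a)@d/np.linalg.norm(c2-a); k=(abs((p-a)@nn)<2)&(s_>.12)&(s_<.88)
        f=cv2.fitLine(np.float32(p[k]),cv2.DIST_HUBER,0,.01,.01).ravel(); L.append(f)
    Q=[]
    for i in range(4):
        A,B=L[i-1],L[i]; t=np.linalg.solve(np.c_[A[:2],-B[:2]],B[2:]-A[2:]); Q.append(A[2:]+t[0]*A[:2])
    return np.array(Q),b
def order(P): # by angle about mean
    d=P-P.mean(0); return np.argsort(np.arctan2(d[:,1],d[:,0]))
def tri(A,a,B,b):
    pa=A.K@np.eye(3)@np.c_[A.R,A.t]; 
    ua=A.rays(a)[:,:2].T; ub=B.rays(b)[:,:2].T
    X=cv2.triangulatePoints(np.c_[A.R,A.t],np.c_[B.R,B.t],ua,ub); return (X[:3]/X[3]).T
if __name__=='__main__':
    S,T=V('scene0'),V('top0')
    for nm,s,t,z in(('plate',(193,236),(445,250),.006),('face',(434,199),(187,274),.084)):
        Q=[]
        for v,p in((S,s),(T,t)):
            q,b=quad(v,p); P=v.plane(q,z); o=order(P); q=q[o]; P=P[o]; Q.append(q)
            print(nm,q.tolist(),'\n',P,P.mean(0),np.linalg.norm(np.roll(P,-1,0)-P,axis=1))
            yy,xx=np.nonzero(cv2.erode(b,np.ones((5,5)))); D=v.pts(np.c_[xx,yy]); D=D[abs(D[:,2]-np.median(D[:,2]))<.03]
            c=D.mean(0); n=np.linalg.svd(D-c)[2][2]; n*=np.sign(n[2]); print(' depth c',c,'n',n,'tilt',np.degrees(np.arccos(n[2])))
        X=tri(S,Q[0],T,Q[1]); print('tri\n',X,X.mean(0),np.linalg.norm(np.roll(X,-1,0)-X,axis=1))
E
python3 m2.py
```

```text
plate [[175.0, 228.0045928955078], [175.0, 249.27911376953125], [211.74005126953125, 242.7895965576172], [209.1208953857422, 222.1126708984375]] 
 [[ 0.4824 -0.2949  0.006 ]
 [ 0.5382 -0.2885  0.006 ]
 [ 0.5234 -0.2096  0.006 ]
 [ 0.4681 -0.2198  0.006 ]] [ 0.503  -0.2532  0.006 ] [0.0562 0.0803 0.0562 0.0764]
 depth c [ 0.5039 -0.2509  0.0066] n [-0.0137 -0.01    0.9999] tilt 0.9731720459452703
plate [[466.3139343261719, 258.40057373046875], [457.3775329589844, 233.33860778808594], [422.8565673828125, 241.71484375], [430.4813537597656, 267.9069519042969]] 
 [[ 0.483  -0.2984  0.006 ]
 [ 0.5377 -0.2855  0.006 ]
 [ 0.5236 -0.2107  0.006 ]
 [ 0.467  -0.2213  0.006 ]] [ 0.5028 -0.2539  0.006 ] [0.0561 0.0761 0.0576 0.0787]
 depth c [ 0.5005 -0.2478  0.0059] n [0.01   0.0009 1.    ] tilt 0.5729108572611756
tri
 [[ 0.4828 -0.2963  0.007 ]
 [ 0.5379 -0.2873  0.0051]
 [ 0.5235 -0.2101  0.0064]
 [ 0.4671 -0.2208  0.0047]] [ 0.5028 -0.2536  0.0058] [0.0559 0.0785 0.0575 0.0772]
face [[416.0, 183.42616271972656], [416.0, 210.5341339111328], [452.4161071777344, 213.6864013671875], [454.38299560546875, 187.7255096435547]] 
 [[0.4288 0.242  0.084 ]
 [0.5013 0.2328 0.084 ]
 [0.5112 0.3088 0.084 ]
 [0.4425 0.3244 0.084 ]] [0.4709 0.277  0.084 ] [0.0731 0.0766 0.0704 0.0835]
 depth c [0.4724 0.2764 0.0855] n [ 0.2456 -0.0346  0.9688] tilt 14.359934710545172
face [[202.8521728515625, 290.71527099609375], [208.81822204589844, 261.6636962890625], [169.08657836914062, 258.488525390625], [162.2714385986328, 287.40679931640625]] 
 [[0.4376 0.2424 0.084 ]
 [0.4939 0.23   0.084 ]
 [0.5047 0.3075 0.084 ]
 [0.4486 0.3207 0.084 ]] [0.4712 0.2752 0.084 ] [0.0577 0.0783 0.0576 0.079 ]
 depth c [0.4709 0.2751 0.0847] n [ 0.2611 -0.0333  0.9647] tilt 15.26189910715965
tri
 [[0.4365 0.24   0.0939]
 [0.4955 0.2332 0.0756]
 [0.5061 0.3103 0.0765]
 [0.448  0.3204 0.0911]] [0.4715 0.276  0.0843] [0.0622 0.0779 0.0607 0.0812]
```

Plate centre is at about (0.503, -0.254), with its y axis at 101°. The face centre is at about (0.471, 0.276, 0.084), slope about 15°, low edge away from the robot. I'll move over the plate.

Call:
apply_moves([
  [[0.5, -0.3, 0], 0],
  [[0.5, -0.3, 0], 0],
  [[0.5, -0.3, 0], 0],
  [[0.5, -0.3, 0], 0],
  [[0.5, -0.3, 0], 0],
  [[0.5, -0.3, 0], 0],
  [[0.5, -0.3, 0], 0],
  [[0.5, -0.3, 0], 0],
], gripper=1)

```text
time: 0.95
tcp_pos: [0.3991, -0.4013, 0.2393]
ee_rot: [[0.913, 0.408, -0.0], [0.408, -0.913, 0.0], [-0.0, -0.0, -1.0]]
contact_force: [0.4, 0.2, 0.1]
finger_gap: 0.0871
grasp_force: 0.0
```

Call:
apply_moves([
  [[0.52, -0.31, 0.1], 0],
  [[0.52, -0.31, 0.1], 0],
  [[0.52, -0.31, 0.1], 0],
  [[0.52, -0.31, 0.1], 0],
  [[0.52, -0.31, 0], 0],
  [[0.52, -0.31, 0], 0],
  [[0, 0, 0], 0.22],
  [[0, 0, 0], 0.22],
])

```text
time: 1.75
tcp_pos: [0.5037, -0.2525, 0.2192]
ee_rot: [[0.982, 0.187, -0.001], [0.187, -0.982, 0.0], [-0.0, -0.0, -1.0]]
contact_force: [-0.2, 0.5, -0.2]
finger_gap: 0.0873
grasp_force: 0.0
```

Run:
```python
from h import *
o=bot.get_obs(); print(o['tcp_pos']); save('wrist','w1')
v=V('w1'); print(v.proj([[.503,-.2536,.006],[.503,-.2536,.044]]))
```

```text
[ 0.50370746 -0.25246026  0.21918837]
[[325.89400077 211.06478662]
 [326.05643527 220.19656899]]
```

View pics/w1.png

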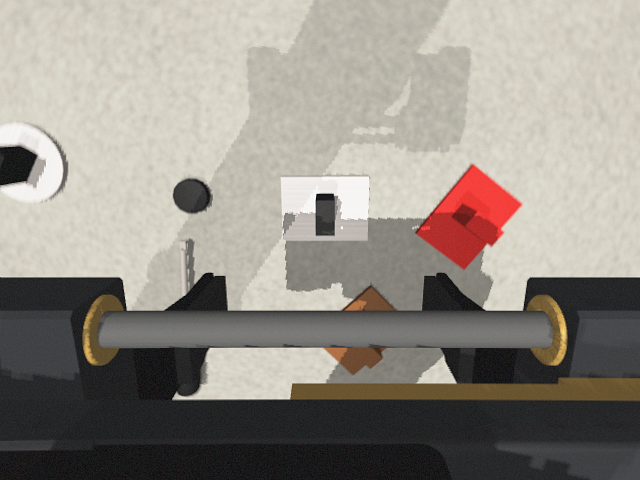

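The plate is at px (281–369, 176–241) with its block at (316–335, 194–236), well aligned. The red look-alike's nearest corner is at (417,230), clear of the fingers. I'll measure the block more precisely.

Run:
```python
from m2 import *
v=V('w1'); sub=v.im[165:252,270:380]; hsv=cv2.cvtColor(sub,cv2.COLOR_BGR2HSV)
g=sub.max(2)
blk=np.uint8(g<60); n,l,s,c=cv2.connectedComponentsWithStats(blk); k=1+np.argmax(s[1:,4]); print('blk',s[k]+[270,165,0,0,0])
yy,xx=np.nonzero(l==k); D=v.pts(np.c_[xx+270,yy+165]); top=D[D[:,2]>np.percentile(D[:,2],60)-.003]
print('block depth top z',np.percentile(D[:,2],[5,50,95]),'top centre',top.mean(0))
q=np.array([[281,176.5],[369,176.5],[369,240.5],[281,240.5]]); 
P=v.plane(q,.006); print(P,P.mean(0)); o=bot.get_obs(); R=o['ee_rot']
print('plate edges angle',[np.degrees(np.arctan2(*(P[i]-P[j])[[1,0]])) for i,j in((0,1),(3,2))])
print('tool offset to plate',R.T@(P.mean(0)-o['tcp_pos'])); print('to block top',R.T@(top.mean(0)-o['tcp_pos']))
# plate height: wrist vs scene triangulation of plate centre
S=V('scene0'); a,_=quad(S,(193,236)); print(tri(v,q.mean(0)[None],S,a.mean(0)[None]))
```

```text
blk [316 215  18  20 239]
block depth top z [0.0431 0.0442 0.0456] top centre [ 0.4989 -0.252   0.0496]
[[ 0.5267 -0.2077  0.006 ]
 [ 0.5415 -0.2859  0.006 ]
 [ 0.4828 -0.2989  0.006 ]
 [ 0.4673 -0.2173  0.006 ]] [ 0.5046 -0.2525  0.006 ]
plate edges angle [np.float64(100.78112027112826), np.float64(100.78174103151082)]
tool offset to plate [ 0.0015 -0.0005  0.2132]
to block top [-0.004  -0.002   0.1696]
[[ 0.506  -0.2522  0.0102]]
```

Call:
apply_moves([
  [[0, 0, 0.7], 0],
  [[0, 0, 0.7], 0],
  [[0, 0, 0.7], 0],
  [[0, 0, 0.6], 0],
  [[0, 0, 0.5], 0],
  [[0, 0, 0.3], 0],
  [[0, 0, 0.2], 0],
  [[0, 0, 0.1], 0],
])

```text
time: 2.6
tcp_pos: [0.5031, -0.2541, 0.0291]
ee_rot: [[0.982, 0.189, -0.0], [0.189, -0.982, 0.0], [-0.0, -0.0, -1.0]]
contact_force: [-0.5, -0.5, -0.2]
finger_gap: 0.0873
grasp_force: 0.0
```

Call:
apply_moves([
  [[0, 0, 0], 0],
  [[0, 0, 0], 0],
  [[0, 0, 0], 0],
  [[0, 0, 0], 0],
  [[0, 0, 0], 0],
  [[0, 0, 0], 0],
  [[0, 0, 0], 0],
  [[0, 0, 0], 0],
], gripper=0, force=20)

```text
time: 3.4
tcp_pos: [0.5032, -0.254, 0.0295]
ee_rot: [[0.982, 0.188, -0.0], [0.188, -0.982, -0.0], [-0.0, 0.0, -1.0]]
contact_force: [0.6, 0.5, -0.3]
finger_gap: 0.0305
grasp_force: 0.0
```

Call:
apply_moves([
  [[0, 0, 0], 0],
  [[0, 0, 0], 0],
  [[0, 0, 0], 0],
  [[0, 0, 0], 0],
  [[0, 0, 0], 0],
  [[0, 0, 0], 0],
  [[0, 0, 0], 0],
  [[0, 0, 0], 0],
])

```text
time: 4.2
tcp_pos: [0.5032, -0.2538, 0.0295]
ee_rot: [[0.982, 0.188, -0.0], [0.188, -0.982, 0.0], [-0.0, -0.0, -1.0]]
contact_force: [-1.1, 0.8, 1.1]
finger_gap: 0.0162
grasp_force: 20.0
```

Call:
apply_moves([
  [[0, 0, -0.2], 0],
  [[0, 0, -0.4], 0],
  [[0, 0, -0.6], 0],
  [[0, 0, -0.7], 0],
  [[0, 0, -0.7], 0],
  [[0, 0, -0.6], 0],
  [[0, 0, -0.4], 0],
  [[0, 0, -0.2], 0],
])

```text
time: 5.0
tcp_pos: [0.504, -0.2547, 0.2225]
ee_rot: [[0.982, 0.188, 0.003], [0.188, -0.982, -0.002], [0.003, 0.003, -1.0]]
contact_force: [-0.1, 0.8, -1.8]
finger_gap: 0.016
grasp_force: 20.0
```

Call:
apply_moves([
  [[0, 0, 0], 0.21],
  [[0, 0, 0], 0.22],
  [[0, 0, 0], 0.21],
  [[-0.13, -0.3, 0], 0],
  [[-0.13, -0.58, 0], 0],
  [[-0.13, -0.6, 0], 0],
  [[-0.13, -0.6, 0], 0],
  [[-0.13, -0.6, 0], 0],
])

```text
time: 5.8
tcp_pos: [0.4894, -0.1142, 0.2191]
ee_rot: [[0.99, -0.141, -0.001], [-0.141, -0.99, 0.0], [-0.001, -0.0, -1.0]]
contact_force: [1.1, -0.5, -2.1]
finger_gap: 0.0161
grasp_force: 20.0
```

Call:
apply_moves([
  [[-0.13, -0.6, 0], 0],
  [[-0.13, -0.6, 0], 0],
  [[-0.13, -0.6, 0], 0],
  [[-0.13, -0.6, 0], 0],
  [[-0.13, -0.6, 0], 0],
  [[-0.13, -0.6, 0], 0],
  [[-0.13, -0.6, 0], 0],
  [[-0.13, -0.6, 0], 0],
])

```text
time: 6.6
tcp_pos: [0.4722, 0.1302, 0.2191]
ee_rot: [[0.99, -0.141, -0.001], [-0.141, -0.99, -0.001], [-0.001, 0.001, -1.0]]
contact_force: [0.9, 0.1, -2.2]
finger_gap: 0.0159
grasp_force: 20.0
```

Run:
```python
from h import *
o=bot.get_obs(); print(o['tcp_pos'],o['ee_rot'],o['qd'].max()); save('wrist','w2')
v=V('w2'); print(v.proj([[.4715,.276,.084]]))
```

```text
[0.47224946 0.13024012 0.21911426] [[ 9.89970550e-01 -1.41271201e-01 -8.70890721e-04]
 [-1.41271959e-01 -9.89970433e-01 -8.80200391e-04]
 [-7.37809098e-04  9.94404903e-04 -9.99999233e-01]] 8.66445473565499
[[131.39688702 258.56897651]]
```

View pics/w2.png

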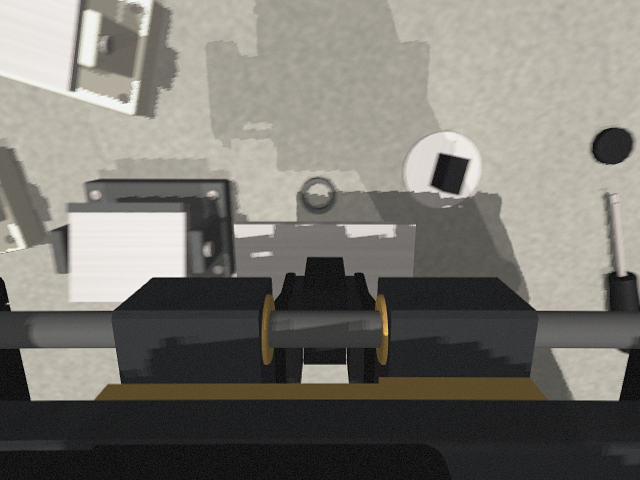

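The face is seen at px (68–187, 204–302) with its ledge side at row ~205, parallel to the held plate's edge (235–415, 223). One more wrist view is needed from another place.

Call:
apply_moves([
  [[0.15, -0.1, 0], 0],
  [[0.15, -0.1, 0], 0],
  [[0.15, -0.1, 0], 0],
  [[0.15, -0.1, 0], 0],
  [[0.15, -0.1, 0], 0],
  [[0.15, -0.1, 0], 0],
  [[0.1, 0, 0], 0],
  [[0, 0, 0], 0],
])

```text
time: 7.45
tcp_pos: [0.5283, 0.1505, 0.2193]
ee_rot: [[0.989, -0.146, -0.0], [-0.146, -0.989, 0.0], [-0.0, -0.0, -1.0]]
contact_force: [0.2, 0.1, -1.5]
finger_gap: 0.016
grasp_force: 20.0
```

```bash
cat > m3.py <<'E'
from m2 import *
np.set_printoptions(precision=4,suppress=True)
import sys
def face(tag,seed):
    v=V(tag); g=cv2.GaussianBlur(v.im,(3,3),0); x,y=seed
    m=np.uint8((g.min(2)>215))
    n,l,s,c=cv2.connectedComponentsWithStats(m); b=np.uint8(l==l[y,x]); return v,b,s[l[y,x]]
for tag,seed in(('w2',(130,255)),('w3',None)):
    if tag=='w3':
        save('wrist','w3'); v=V('w3'); seed=np.int32(v.proj([[.4715,.276,.084]])[0]); print(seed)
    v=V(tag); x,y=seed; print(tag,'pix',v.im[y,x],'row',[int(i) for i in v.im[y,max(0,x-75):x+90:6].min(1)],'col',[int(i) for i in v.im[max(0,y-70):y+70:6,x-40].min(1)])
    v,b,s=face(tag,seed); print(s)
    cn=max(cv2.findContours(b,0,2)[0],key=cv2.contourArea); print(cv2.approxPolyDP(cn,3,True)[:,0].tolist())
o=bot.get_obs(); print(o['tcp_pos'],o['contact_force'])
v=V('w3'); cv2.imwrite('pics/w3c.png',cv2.resize(v.im[100:420,:400],None,fx=1.8,fy=1.8))
E
python3 m3.py
```

```text
w2 pix [228 232 235] row [106, 97, 89, 228, 227, 227, 227, 228, 227, 229, 228, 227, 229, 228, 229, 229, 230, 229, 230, 231, 231, 228, 67, 95, 104, 122, 90, 41] col [108, 112, 124, 102, 102, 230, 228, 232, 231, 230, 227, 229, 225, 229, 227, 229, 225, 225, 224, 227, 172, 47, 73, 92]
[  71  214  112   87 8538]
[[71, 214], [71, 300], [123, 300], [153, 275], [182, 275], [181, 214]]
[176 323]
w3 pix [61 62 59] row [89, 91, 55, 52, 55, 55, 54, 54, 54, 54, 54, 58, 51, 56, 58, 59, 61, 54, 57, 55, 58, 52, 53, 55, 54, 55, 60, 46] col [192, 90, 94, 111, 105, 233, 236, 28, 19, 32, 47, 57, 56, 55, 57, 56, 53, 55, 57, 60, 32, 32, 42, 45]
[     0      0    640    480 289807]
[[0, 0], [0, 218], [32, 211], [44, 241], [42, 244], [28, 219], [22, 222], [23, 229], [4, 230], [0, 234], [0, 479], [639, 479], [639, 0]]
[0.5278 0.1505 0.2193] [-0.3026 -0.2166 -1.3267]
```

View pics/w3c.png

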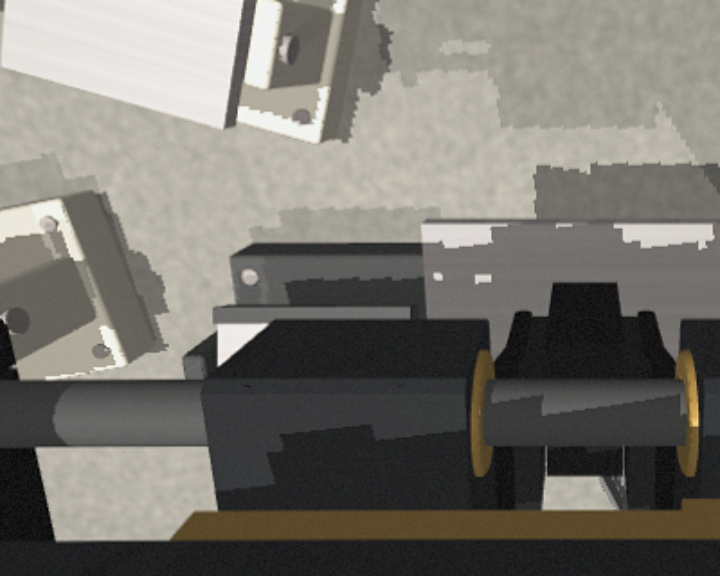

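In w3 the body hides the face (only its far left corner at ~(120,278) and the ledge, row ~270, are seen). I'll step back towards the robot instead.

Call:
apply_moves([
  [[-0.2, 0, 0], 0],
  [[-0.3, 0, 0], 0],
  [[-0.4, 0, 0], 0],
  [[-0.4, 0, 0], 0],
  [[-0.4, 0, 0], 0],
  [[-0.3, 0, 0], 0],
  [[-0.2, 0, 0], 0],
  [[0, 0, 0], 0],
])

```text
time: 8.3
tcp_pos: [0.4175, 0.1669, 0.2197]
ee_rot: [[0.99, -0.144, 0.001], [-0.144, -0.99, -0.002], [0.001, 0.001, -1.0]]
contact_force: [0.2, -0.5, -2.1]
finger_gap: 0.0159
grasp_force: 20.0
```

```bash
cat > m4.py <<'E'
from m2 import *
np.set_printoptions(precision=4,suppress=True)
o=bot.get_obs(); print(o['tcp_pos']); save('wrist','w4')
for tag in('w2','w4'):
    v=V(tag); x,y=np.int32(v.proj([[.4715,.276,.084]])[0]); b0=cv2.inRange(v.im,(205,)*3,(255,)*3)
    n,l,s,c=cv2.connectedComponentsWithStats(b0); b=np.uint8(l==l[y,x])
    cn=max(cv2.findContours(b,0,2)[0],key=cv2.contourArea); print(tag,(x,y),s[l[y,x]],cv2.approxPolyDP(cn,3,True)[:,0].tolist())
    yy,xx=np.nonzero(cv2.erode(b,np.ones((7,7)))); D=v.pts(np.c_[xx,yy]); c=np.median(D,0); D=D[abs(D[:,2]-c[2])<.03]
    c=D.mean(0); n=np.linalg.svd(D-c)[2][2]; n*=np.sign(n[2]); print(' depth c',c,'n',n,'tilt',np.degrees(np.arccos(n[2])))
cv2.imwrite('pics/w4c.png',cv2.resize(v.im[100:420,:400],None,fx=1.8,fy=1.8))
E
python3 m4.py
```

```text
[0.4175 0.1669 0.2197]
w2 (np.int32(131), np.int32(258)) [  69  213  115   89 8885] [[70, 214], [69, 301], [122, 301], [152, 276], [183, 275], [182, 213]]
 depth c [0.477  0.2812 0.0842] n [ 0.2534 -0.0352  0.9667] tilt 14.822433904375771
w4 (np.int32(161), np.int32(179)) [   99   130   121    94 11185] [[99, 130], [100, 223], [219, 222], [217, 130]]
 depth c [0.4739 0.2769 0.0848] n [ 0.2532 -0.0348  0.9668] tilt 14.805876949375563
```

View pics/w4c.png

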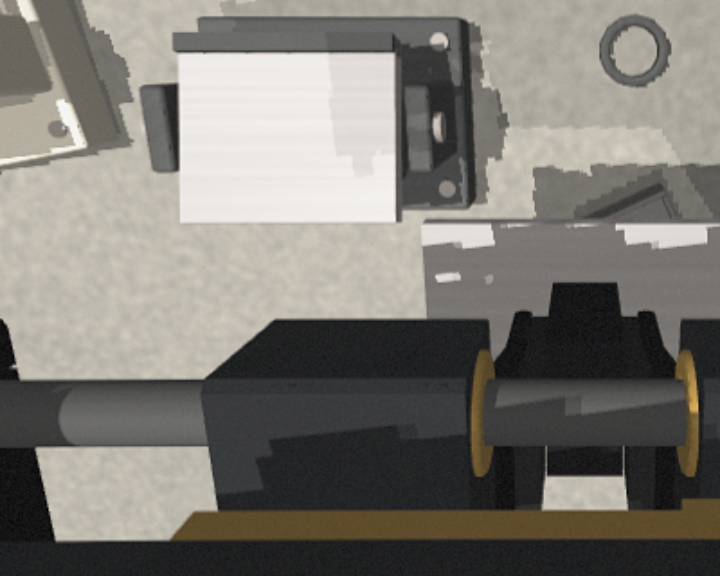

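The face is fully seen: corners (99,130), (217,130), (219,222), (100,223), with the ledge above it at row ~123. The held plate's far left corner is at (234,223). I'll compute the face origin and the held plate's offset.

```bash
cat > m5.py <<'E'
from m2 import *
np.set_printoptions(precision=4,suppress=True)
A,B=V('w2'),V('w4')
q4=np.array([[99,129.5],[217.5,129.5],[219.5,222.5],[99.5,223.5]]); q2=np.array([[69.5,213.],[182.5,213.],[187,303],[69,301.5]])
X=tri(A,q2[[0,1,3]],B,q4[[0,1,3]]); print('tri w2-w4',X)
S,T=V('scene0'),V('top0')
Y=tri(S,quad(S,(434,199))[0][[1,2,3,0]],B,q4[[0,1,2,3]]) if 0 else None
n=np.array([.2532,-.0348,.9667]); n/=np.linalg.norm(n)
yax=np.cross([0,0,1],[-n[0],-n[1],0]); xax=None
y=np.cross(n,[0,0,1.]); y/=-np.linalg.norm(y); x=np.cross(y,n); 
if x[2]<0: x=-x; 
y=np.cross(n,x); print('x',x,'y',y)
w=B.rays(q4)@B.R
c0=np.array([.4715,.276,.084])
P=B.c+w*(((c0-B.c)@n)/(w@n))[:,None]; print(P)
led=(P[0]+P[1])/2; top=(P[2]+P[3])/2
print('slope length',np.linalg.norm(top-led),'width',np.linalg.norm(P[0]-P[1]),np.linalg.norm(P[2]-P[3]))
O1=led+.03*x; O2=top-.036*x; print('origin',O1,O2,'edge ang',[np.degrees(np.arctan2(*(P[i]-P[j])[[1,0]])) for i,j in((0,1),(3,2))])
# held plate
for v in(B,):
    o=bot.get_obs(); R,t=o['ee_rot'],o['tcp_pos']
    g=v.im[215:235,225:425].astype(int).min(2); print(g[2:16:2,::12]); print(v.im[240:280:6,225:250:2].min(2))
    for c in((234.5,222.5),(415.5,223)):
        h=v.plane([c],t[2]-.0235)[0]; print('plate corner in tool',R.T@(h-t))
    O=(O1+O2)/2
    print('origin in tool',R.T@(O-t),'n in tool',R.T@n)
E
python3 m5.py
```

```text
tri w2-w4 [[0.511  0.3105 0.0832]
 [0.4995 0.2303 0.083 ]
 [0.4493 0.3203 0.0986]]
x [-0.9578  0.1316  0.2556] y [-0.1362 -0.9907  0.    ]
[[0.5113 0.3144 0.075 ]
 [0.4996 0.2319 0.0751]
 [0.4364 0.2398 0.0919]
 [0.4478 0.3236 0.0919]]
slope length 0.06607967547890149 width 0.08338322011860837 0.08461887935689717
origin [0.4767 0.2771 0.0827] [0.4766 0.277  0.0827] edge ang [np.float64(81.90559217036002), np.float64(82.22523917692024)]
[[178 172 181 176 177 170 134 110  86  57  93 100  95 103 106  86  86]
 [178 177 183 181 180 174 173 109  84  54  92  97  95 107 109  86  85]
 [181 141 143 143 142 138 105 104  91  81  97 101  99  99 105  93  84]
 [186 107 106 108  89 106 108  93 103 109  99 106 104  99 105 111  84]
 [181 222 222 221 111 183 114 117 181 116 219 219 218 215 203 114  82]
 [177 218 218 218 138 116 117 117 114 116 171 213 213 214 103 114  85]
 [179 220 221 219 226 119 117 120 119 117 116 216 215 214 104 117  85]]
[[182 182 174 172 171 109 114 115 117 113 114 115 116]
 [177 174 175 178 179 131 116 115 114 116 113 115 116]
 [183 182 175 181 183 163 116 116 117 163 181 195 209]
 [177 178 183 181 178 173 112 111 111 111 114 112 116]
 [183 181 174 176 179 177 112 115 117 118 117 114 120]
 [171 170 168 175 179 176 111 113 115 114 118 114 116]
 [164 165 166 164 162 161 121 103 108 108 105 105 105]]
plate corner in tool [ 0.0313 -0.0402  0.0235]
plate corner in tool [0.0312 0.0392 0.0236]
origin in tool [ 0.0413 -0.1178  0.137 ] n in tool [ 0.257  -0.0014 -0.9664]
```

Call:
apply_moves([
  [[0.09, -0.29, 0], 0],
  [[0.09, -0.29, 0], 0],
  [[0.09, -0.29, 0], 0],
  [[0.09, -0.29, 0], 0],
  [[0.09, -0.29, 0], 0],
  [[0.09, -0.29, 0], 0],
  [[0.09, -0.29, 0], 0],
  [[0.09, -0.3, 0], 0],
])

```text
time: 9.15
tcp_pos: [0.4726, 0.2769, 0.2192]
ee_rot: [[0.989, -0.147, -0.0], [-0.147, -0.989, 0.0], [-0.0, -0.0, -1.0]]
contact_force: [1.1, 0.4, -1.7]
finger_gap: 0.0157
grasp_force: 20.0
```

Call:
apply_moves([
  [[0, 0, 0.3], 0],
  [[0, 0, 0.4], 0],
  [[0, 0, 0.4], 0],
  [[0, 0, 0.3], 0],
  [[0, 0, 0.2], 0],
  [[0, 0, 0.1], 0],
  [[0, 0, 0], 0],
  [[0, 0, 0], 0],
])

```text
time: 9.95
tcp_pos: [0.4718, 0.277, 0.1352]
ee_rot: [[0.989, -0.145, 0.001], [-0.145, -0.989, 0.0], [0.001, -0.001, -1.0]]
contact_force: [0.6, -0.4, -1.2]
finger_gap: 0.0159
grasp_force: 20.0
```

```bash
cat > st.py <<'E'
from h import *
np.set_printoptions(precision=4,suppress=True)
o=bot.get_obs(); R=o['ee_rot']; t=o['tcp_pos']
O=np.array([.4762,.2763,.084])
print(t,'x in tool %.1f deg'%np.degrees(np.arctan2(R[1,0],R[0,0])),'F tool',R.T@o['contact_force'],'M',R.T@o['moment'],'TCP rel origin (tool axes, mm)',(R.T@(t-O))*1e3,o['finger_gap'],o['grasp_force'],o['time'])
E
python3 st.py
```

```text
[0.4718 0.277  0.1352] x in tool -8.3 deg F tool [0.6867 0.2548 1.2033] M [ 0.0437 -0.0307 -0.0271] TCP rel origin (tool axes, mm) [ -4.3685  -0.1068 -51.155 ] 0.01591262235971875 19.99987106071785 9.95
```

Call:
apply_moves([
  [[0, 0, 0.04], 0],
  [[0, 0, 0.04], 0],
  [[0, 0, 0.04], 0],
  [[0, 0, 0.04], 0],
  [[0, 0, 0.03], 0],
  [[0, 0, 0.03], 0],
  [[0, 0, 0.02], 0],
  [[0, 0, 0], 0],
])

```text
time: 10.75
tcp_pos: [0.4714, 0.2768, 0.1224]
ee_rot: [[0.989, -0.145, -0.0], [-0.145, -0.989, -0.0], [-0.0, 0.0, -1.0]]
contact_force: [0.4, -0.5, -1.9]
finger_gap: 0.016
grasp_force: 20.0
```

```bash
python3 st.py
```

```text
[0.4714 0.2768 0.1224] x in tool -8.3 deg F tool [0.5005 0.4364 1.8864] M [ 0.0059 -0.0462  0.0655] TCP rel origin (tool axes, mm) [ -4.8667   0.245  -38.4293] 0.01596348467313671 19.99963997164741 10.75
```

Call:
apply_moves([
  [[0, 0, 0.01], 0],
  [[0, 0, 0.01], 0],
  [[0.01, 0, 0.01], 0],
  [[0.01, 0, 0.01], 0],
  [[0.01, 0, 0.01], 0],
  [[0.01, 0, 0.01], 0],
  [[0, 0, 0], 0],
  [[0, 0, 0], 0],
])

```text
time: 11.55
tcp_pos: [0.4736, 0.2766, 0.1196]
ee_rot: [[0.989, -0.145, 0.0], [-0.145, -0.989, 0.0], [0.0, -0.0, -1.0]]
contact_force: [-1.0, 0.6, 5.0]
finger_gap: 0.0159
grasp_force: 20.0
```

```bash
python3 st.py
```

```text
[0.4736 0.2766 0.1196] x in tool -8.3 deg F tool [-1.0837 -0.4484 -5.0041] M [-0.1221 -0.4448 -0.0589] TCP rel origin (tool axes, mm) [ -2.5985   0.0796 -35.6283] 0.015934161753510066 19.999973375815898 11.55
```

Call:
apply_moves([
  [[0.01, 0, 0.01], 0],
  [[0.01, 0, 0.01], 0],
  [[0.01, 0, 0.01], 0],
  [[0.01, 0, 0.01], 0],
  [[0.01, 0, 0.01], 0],
  [[0.01, 0, 0.01], 0],
  [[0, 0, 0], 0],
  [[0, 0, 0], 0],
])

```text
time: 12.35
tcp_pos: [0.4764, 0.2762, 0.1164]
ee_rot: [[0.989, -0.145, 0.0], [-0.145, -0.989, 0.0], [0.0, -0.0, -1.0]]
contact_force: [-0.5, 2.0, 3.0]
finger_gap: 0.0158
grasp_force: 20.0
```

```bash
python3 st.py
```

```text
[0.4764 0.2762 0.1164] x in tool -8.3 deg F tool [-0.8015 -1.8664 -3.0269] M [ 0.0864 -0.4632 -0.0332] TCP rel origin (tool axes, mm) [  0.1724   0.1136 -32.3686] 0.015838871594135173 19.99980916036293 12.35
```

Call:
apply_moves([
  [[0.01, 0, 0.01], 0],
  [[0.01, 0, 0.01], 0],
  [[0.01, 0, 0.01], 0],
  [[0.01, 0, 0.01], 0],
  [[0.01, 0, 0.01], 0],
  [[0, 0, 0.01], 0],
  [[0, 0, 0], 0],
  [[0, 0, 0], 0],
])

```text
time: 13.15
tcp_pos: [0.4791, 0.2756, 0.1135]
ee_rot: [[0.989, -0.145, 0.0], [-0.145, -0.989, 0.0], [0.0, -0.0, -1.0]]
contact_force: [-0.5, 0.6, 3.4]
finger_gap: 0.0161
grasp_force: 20.0
```

```bash
python3 st.py
```

```text
[0.4791 0.2756 0.1135] x in tool -8.4 deg F tool [-0.6038 -0.5248 -3.3579] M [ 0.0842 -0.2965  0.0327] TCP rel origin (tool axes, mm) [  2.9765   0.2709 -29.5131] 0.01610352510341626 19.999836296774447 13.15
```

Force stays low, so the plate is turning in the jaws. I'll go down until the force rises.

Call:
apply_moves([
  [[0, 0, 0.01], 0],
  [[0, 0, 0.01], 0],
  [[0, 0, 0.01], 0],
  [[0, 0, 0], 0],
  [[0, 0, 0], 0],
  [[0, 0, 0], 0],
  [[0, 0, 0], 0],
  [[0, 0, 0], 0],
])

```text
time: 13.95
tcp_pos: [0.4794, 0.2756, 0.1129]
ee_rot: [[0.989, -0.145, 0.001], [-0.145, -0.989, -0.0], [0.001, 0.0, -1.0]]
contact_force: [-0.8, -1.7, 9.4]
finger_gap: 0.0159
grasp_force: 20.0
```

```bash
python3 st.py; python3 -c "
from h import *
save('top','t2');save('scene','s2')
a=V('s2').im[150:260,370:500];b=V('top0' if 0 else 't2').im[220:330,130:260]
cv2.imwrite('pics/c2.png',cv2.resize(np.hstack([a,b]),None,fx=3,fy=3,interpolation=cv2.INTER_CUBIC))"
```

```text
[0.4794 0.2756 0.1129] x in tool -8.4 deg F tool [-0.555   1.8033 -9.4401] M [-0.197  -0.5457  0.0098] TCP rel origin (tool axes, mm) [  3.314    0.2353 -28.9065] 0.01591478041520162 19.99951747013256 13.95
```

View pics/c2.png

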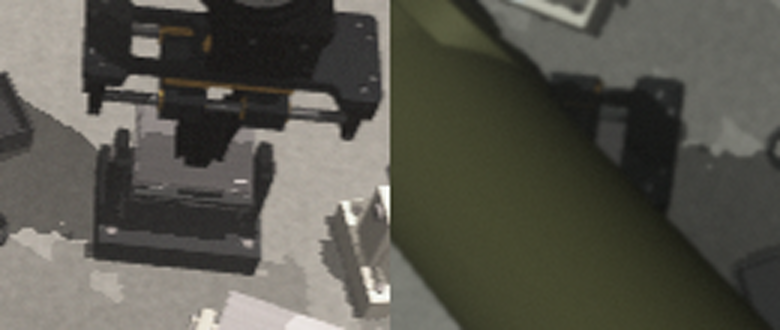

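The scene crop shows the plate tilted onto the face, with a thin bright strip (~(190,185) in the crop) still between its lower edge and the ledge. I'll slide down the slope.

Call:
apply_moves([
  [[0.01, 0, 0.0025], 0],
  [[0.01, 0, 0.0025], 0],
  [[0.01, 0, 0.0025], 0],
  [[0.01, 0, 0.0025], 0],
  [[0.01, 0, 0.0025], 0],
  [[0.01, 0, 0.0025], 0],
  [[0, 0, 0], 0],
  [[0, 0, 0], 0],
])

```text
time: 14.85
tcp_pos: [0.4816, 0.2757, 0.1123]
ee_rot: [[0.989, -0.145, 0.0], [-0.145, -0.989, -0.0], [0.0, 0.0, -1.0]]
contact_force: [-3.8, -0.1, 11.6]
finger_gap: 0.0159
grasp_force: 20.0
```

```bash
python3 st.py
```

```text
[0.4816 0.2757 0.1123] x in tool -8.3 deg F tool [ -3.7831   0.6118 -11.617 ] M [-0.1616 -0.9611 -0.0216] TCP rel origin (tool axes, mm) [  5.4531  -0.1716 -28.2993] 0.01592597032988239 19.99956166371703 14.85
```

Call:
apply_moves([
  [[0.01, 0, 0.002], 0],
  [[0.01, 0, 0.002], 0],
  [[0.01, 0, 0.002], 0],
  [[0.01, 0, 0.002], 0],
  [[0, 0, 0], 0],
  [[0, 0, 0], 0],
  [[0, 0, 0], 0],
  [[0, 0, 0], 0],
])

```text
time: 15.65
tcp_pos: [0.4817, 0.2757, 0.1123]
ee_rot: [[0.99, -0.144, -0.003], [-0.144, -0.99, -0.001], [-0.003, 0.002, -1.0]]
contact_force: [-9.1, -2.3, 16.7]
finger_gap: 0.0159
grasp_force: 20.0
```

```bash
python3 st.py
```

```text
[0.4817 0.2757 0.1123] x in tool -8.3 deg F tool [ -8.739    3.6051 -16.6697] M [-0.5257 -2.0444  0.0144] TCP rel origin (tool axes, mm) [  5.4923  -0.1345 -28.2799] 0.015855681656764056 20.00315337209031 15.65
```

X force rises without motion, so the lower edge seems to be at the ledge. I'll check with the wrist and scene cameras.

Run:
```python
from h import *
np.set_printoptions(precision=4,suppress=True)
save('wrist','w5');save('scene','s3')
w,s=V('w5'),V('s3')
a=cv2.resize(w.im[190:310,200:450],(750,360),interpolation=cv2.INTER_CUBIC)
p=np.int32(s.proj([[.4762,.2763,.09]])[0]); print('origin px',p)
b=cv2.resize(s.im[p[1]-17:p[1]+23,p[0]-62:p[0]+63],(750,240),interpolation=cv2.INTER_CUBIC)
cv2.imwrite('pics/c3.png',np.vstack([a,b]))
# plate plane via wrist depth, both sides of the block
o=bot.get_obs();O=np.array([.4762,.2763,.084]);n=np.array([.2532,-.0348,.9667]);x=np.array([-.9578,.1316,.2556]);y=np.cross(n,x)
g=np.array([[u,r] for r in range(150,330,1) for u in range(180,470,1)])
for nm,v,g in(('wrist',w,g),('scene',s,np.array([[u,r] for r in range(p[1]-30,p[1]+30) for u in range(p[0]-40,p[0]+40)]))):
    D=v.pts(g); L=np.c_[(D-O)@x,(D-O)@y,(D-O)@n]
    k=(abs(L[:,2]-.006)<.006)&(abs(L[:,0])<.028)&(abs(L[:,1])<.038)
    Q=D[k];
    for _ in range(3):
        c=Q.mean(0); m=np.linalg.svd(Q-c,full_matrices=False)[2][2]; m*=np.sign(m[2]); r=(Q-c)@m; Q=Q[abs(r)<2.5*r.std()+1e-4]
    print(nm,len(Q),'height above face',(c-O)@n,'normal',m,'angle to face x,y deg',np.degrees(m@x),np.degrees(m@y), 'rms',r.std())
```

```text
origin px [435 198]
wrist 6120 height above face 0.006232409849436415 normal [ 0.2504 -0.0345  0.9675] angle to face x,y deg 0.16548355978907375 0.004624540175544205 rms 0.000619228879313414
scene 500 height above face 0.006524110357341436 normal [ 0.249  -0.0376  0.9678] angle to face x,y deg 0.2250820587816623 0.18970700279801414 rms 0.0019940080314199537
```

View pics/c3.png

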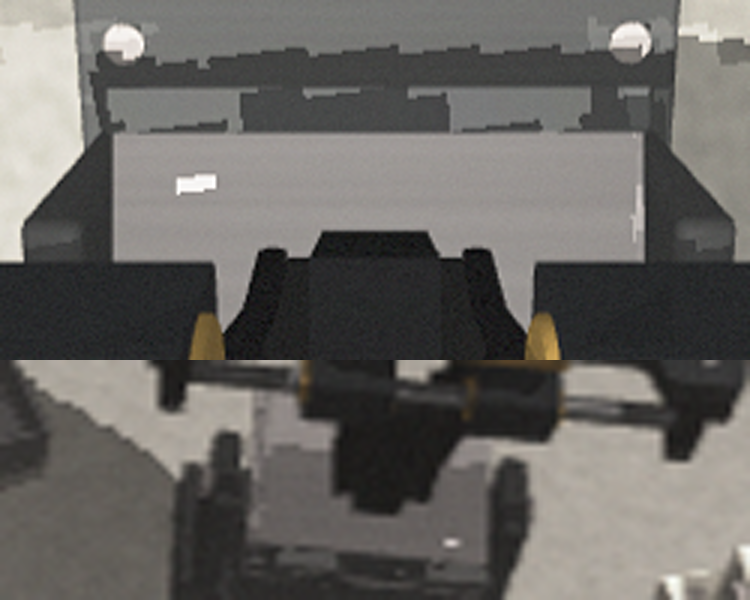

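The wrist crop shows the plate flush, with its lower edge (crop row 131) right against the ledge (rows 90–130). Depth gives 0.2° to the face and 6.2 mm height. Next I check the left/right margins.

Run:
```python
from h import *
np.set_printoptions(precision=2,suppress=True)
v=V('w5'); O=np.array([.4762,.2763,.084]);n=np.array([.2532,-.0348,.9667]);n/=np.linalg.norm(n);x=np.array([-.9578,.1316,.2556]);y=np.cross(n,x)
for r in (222,226,230,240,250,258,265):
    print(r,v.im[r,228:248].mean(1).astype(int),v.im[r,404:424].mean(1).astype(int))
def loc(uv,h):
    w=v.rays(uv)@v.R; P=v.c+w*(((O+h*n-v.c)@n)/(w@n))[:,None]; return np.c_[(P-O)@x,(P-O)@y]*1e3
print('plate edge cand',loc([[237.3,240],[411.5,240],[414.8,240]],.006), 'same on face',loc([[237.3,240],[411.5,240],[414.8,240]],0))
print('ledge ends on top',loc([[235.5,228],[417,228]],.004))
print('lower edge row 233.5 at h=.006',loc([[325,233.7]],.006))
d=v.im
print('expected px plate corners',v.proj([O+.006*n-.03*x+s*.04*y for s in(-1,1)]+[O+.004*n-.03*x+s*.042*y for s in(-1,1)]))
```

```text
222 [132 141 136  59  65  68  66  87 129 125 126 125 127 122 126 126 125 127
 126 126] [ 72  70 107 108  62  81  80  79  80  79  80  83  71  62  86  81  76  87
  83  71]
226 [107 118 122 116  59  65  63  81 115 128 126 124 126 122 124 129 126 126
 124 124] [70 68 69 68 69 86 85 83 84 82 86 83 74 65 65 65 66 66 82 71]
230 [104 115 118 119 117  59  65  64  73 117 116 108  71 113 129 125 127 125
 128 126] [69 69 67 70 68 70 83 83 85 85 82 81 75 64 65 63 63 65 80 68]
240 [ 66  53  53  55  55  55  53  53  57  89 161 154 155 156 153 154 153 155
 151 154] [149 149 149 147 150 149 150 148 151 156 105  53  53  52  57  52  53  58
  51  65]
250 [ 52  58  57  52  57  52  53  52  54  90 153 149 149 147 147 150 146 149
 149 149] [143 149 146 145 148 143 145 146 150 154 102  47  55  57  50  57  57  61
  58  59]
258 [ 54  51  48  50  52  53  50  49  53  88 155 147 147 143 150 147 142 147
 147 149] [145 143 144 144 146 143 143 139 196 198 135  41  50  50  49  52  54  57
  51  54]
265 [ 53  48  52  56  47  46  48  49  51  90 153 150 147 146 147 146 146 146
 147 149] [145 149 149 151 151 147 147 188 187 191 156  40  48  50  53  50  48  53
  51  53]
plate edge cand [[-27.99 -40.57]
 [-27.37  39.54]
 [-27.35  41.06]] same on face [[-27.89 -41.89]
 [-27.25  40.86]
 [-27.24  42.43]]
ledge ends on top [[-33.54 -41.79]
 [-32.88  42.57]]
lower edge row 233.5 at h=.006 [[-30.57  -0.22]]
expected px plate corners [[238.49 235.61]
 [412.47 234.26]
 [235.12 235.61]
 [415.82 234.21]]
```

```bash
python3 - <<'E'
from h import *
np.set_printoptions(precision=1,suppress=True)
v=V('w5'); O=np.array([.4762,.2763,.084]);n=np.array([.2532,-.0348,.9667])
for a,b in((234,244),(405,420)):
    for c in range(a,b):
        D=v.pts([[c,r] for r in range(238,274)]); print(c,np.percentile((D-O)@n*1e3,[10,50,90]),int(v.im[238:258,c].mean()))
E
python3 st.py
```

```text
234 [-31.4 -11.5  -9.9] 53
235 [-31.9 -13.6 -12.1] 52
236 [-30.8 -15.3 -14.4] 53
237 [-31.4 -18.1 -16.7] 90
238 [5.6 6.3 6.9] 156
239 [5.6 6.3 7.2] 151
240 [5.5 6.2 7.1] 150
241 [5.5 6.4 7.1] 150
242 [5.4 6.1 7. ] 150
243 [5.4 6.4 7.1] 150
405 [5.3 6.4 7.2] 146
406 [5.6 6.4 6.9] 145
407 [5.5 6.2 7. ] 146
408 [5.5 6.5 7.1] 146
409 [5.6 6.3 6.7] 145
410 [5.3 6.2 7.2] 145
411 [5.5 6.2 7.1] 143
412 [-0.7  0.1  1.1] 163
413 [-0.5  0.2  1.2] 166
414 [-0.6  0.3  1.2] 107
415 [-31.2 -15.9 -14.7] 48
416 [-30.6 -13.9 -12.5] 52
417 [-30.2 -13.  -10.5] 54
418 [-30.7 -11.1  -8.7] 55
419 [-30.6  -9.   -6.2] 55
[0.4817 0.2757 0.1123] x in tool -8.3 deg F tool [ -8.5917   2.8259 -18.2545] M [-0.5837 -1.992  -0.0331] TCP rel origin (tool axes, mm) [  5.497   -0.132  -28.2885] 0.015977810371542438 20.00327104702592 15.75
```

Call:
apply_moves([
  [[-0.004, 0, -0.01], 0],
  [[0, 0, -0.008], 0],
  [[0, 0.01, 0], 0],
  [[0, 0.01, 0], 0],
  [[0, 0.01, 0], 0],
  [[0, 0, 0], 0],
  [[0, 0, 0], 0],
  [[0, 0, 0], 0],
])

```text
time: 16.55
tcp_pos: [0.4817, 0.2755, 0.1123]
ee_rot: [[0.99, -0.143, -0.002], [-0.143, -0.99, 0.002], [-0.002, -0.002, -1.0]]
contact_force: [-5.3, 3.7, 8.2]
finger_gap: 0.0156
grasp_force: 20.0
```

```bash
python3 st.py
```

```text
[0.4817 0.2755 0.1123] x in tool -8.2 deg F tool [-5.8119 -2.9545 -8.1987] M [ 0.4313 -1.3111 -0.0729] TCP rel origin (tool axes, mm) [  5.5284  -0.0617 -28.2991] 0.01562931473790718 20.002600892912596 16.55
```

Call:
apply_moves([
  [[0, 0.01, 0], 0],
  [[0, 0.01, 0], 0],
  [[0, 0, 0], 0],
  [[0, 0, 0], 0],
  [[0, 0, 0], 0],
  [[0, 0, 0], 0],
  [[0, 0, 0], 0],
  [[0, 0, 0], 0],
])

```text
time: 17.35
tcp_pos: [0.4817, 0.2754, 0.1123]
ee_rot: [[0.99, -0.143, -0.001], [-0.143, -0.99, 0.003], [-0.002, -0.003, -1.0]]
contact_force: [-4.2, 5.6, 5.7]
finger_gap: 0.0158
grasp_force: 20.0
```

```bash
python3 st.py
```

```text
[0.4817 0.2754 0.1123] x in tool -8.2 deg F tool [-4.9997 -4.9195 -5.6691] M [ 0.8149 -1.204  -0.0529] TCP rel origin (tool axes, mm) [  5.5403  -0.0386 -28.3182] 0.01575984025324408 20.009240510989912 17.35
```

Call:
apply_moves([
  [[-0.006, 0, 0], 0],
  [[0, 0.01, 0], 0],
  [[0, 0.01, 0], 0],
  [[0, 0, 0], 0],
  [[0, 0, 0], 0],
  [[0, 0, 0], 0],
  [[0, 0, 0], 0],
  [[0, 0, 0], 0],
])

```text
time: 18.15
tcp_pos: [0.4817, 0.2752, 0.1124]
ee_rot: [[0.99, -0.143, -0.0], [-0.143, -0.99, 0.005], [-0.001, -0.005, -1.0]]
contact_force: [-3.0, 6.2, 4.6]
finger_gap: 0.0159
grasp_force: 20.0
```

```bash
python3 st.py
```

```text
[0.4817 0.2752 0.1124] x in tool -8.2 deg F tool [-3.8744 -5.7036 -4.5303] M [ 1.2374 -0.938  -0.0378] TCP rel origin (tool axes, mm) [  5.5896   0.2064 -28.4196] 0.015937987085114087 20.00242067500949 18.15
```

Call:
apply_moves([
  [[0, 0.01, 0], 0],
  [[0, 0.005, 0], 0],
  [[0, 0, 0], 0],
  [[0, -0.01, 0], 0],
  [[0, -0.01, 0.004], 0],
  [[0.006, -0.01, 0.004], 0],
  [[0, -0.01, 0.004], 0],
  [[0, 0, 0], 0],
])

```text
time: 18.95
tcp_pos: [0.4816, 0.2746, 0.1123]
ee_rot: [[0.99, -0.143, -0.002], [-0.143, -0.99, 0.001], [-0.002, -0.001, -1.0]]
contact_force: [-7.0, 1.4, 12.0]
finger_gap: 0.0159
grasp_force: 20.0
```

```bash
cat > m6.py <<'E'
from h import *
np.set_printoptions(precision=3,suppress=True)
save('wrist','w6'); v=V('w6'); O=np.array([.4762,.2763,.084]);n=np.array([.2532,-.0348,.9667]);n/=np.linalg.norm(n);x=np.array([-.9578,.1316,.2556]);y=np.cross(n,x)
for a,b in((234,244),(405,420)):
    print([(c,round(float(np.median((v.pts([[c,r] for r in range(238,274)])-O)@n*1e3)),1)) for c in range(a,b)])
g=np.array([[u,r] for r in range(150,330) for u in range(180,470)]); D=v.pts(g); L=np.c_[(D-O)@x,(D-O)@y,(D-O)@n]
k=(abs(L[:,2]-.006)<.006)&(abs(L[:,0])<.028)&(abs(L[:,1])<.038); Q=D[k]
c=Q.mean(0); m=np.linalg.svd(Q-c,full_matrices=False)[2][2]; m*=np.sign(m[2]); print('h',(c-O)@n,'deg',np.degrees(m@x),np.degrees(m@y))
col=v.im[222:244,[250,270,300,350,380,400]].mean(2).astype(int); print(col[6:16].T)
E
python3 st.py; python3 m6.py
```

```text
[0.4816 0.2746 0.1123] x in tool -8.2 deg F tool [ -7.2026  -0.4025 -11.9862] M [ 0.1466 -1.6031 -0.0492] TCP rel origin (tool axes, mm) [  5.5318   0.8581 -28.2682] 0.015881467763070124 20.002462801057845 18.95
[(234, -15.3), (235, -16.8), (236, 0.2), (237, 0.4), (238, 6.3), (239, 6.0), (240, 6.2), (241, 6.5), (242, 6.2), (243, 6.2)]
[(405, 6.2), (406, 6.3), (407, 6.5), (408, 6.4), (409, 6.2), (410, 6.0), (411, 6.1), (412, 0.2), (413, -16.7), (414, -14.3), (415, -12.6), (416, -10.6), (417, -9.7), (418, -8.0), (419, -8.3)]
h 0.006237503240263203 deg 0.11045483940213187 0.05443196788099076
[[128 127 130 131 113  73 121 156 151 156]
 [127 132 116  68  71  74 119 158 153 156]
 [ 76  73  73  76  73  77 122 160 155 156]
 [ 75  71  69  74  74  72 121 157 154 156]
 [121 122 123 122 124 122 133 156 153 152]
 [ 71  74  71  70  70  74 116 152 153 152]]
```

The plate is centred (a strip of face shows on both sides), flush to 0.1°, against the ledge, and pressed at about 12 N. I'm handing in.

```bash
python3 -c "
from rig import bot
print(bot.close_job())"
```

```text
the job is handed in; nothing more can be done
None
```

I handed the job in with the plate still gripped and pressed lightly (about 12 N) on the stage's face: flush to about 0.1°, centred to within about half a millimetre, and its long lower edge against the ledge.

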